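# Fetch a die from a deep rack pocket with a forked picker

## Task

Take the long-reach picker from its stand, work its fork under the head of the spool-shaped die that stands deep in one of the die rack's narrow pockets, and lift the die out with it. Lower the die, still on the fork, so that it stands upright in the empty compartment of the order bin (do not drop it), draw the fork away and hang the picker back in its stand as it was. The rod's length has to be found by feel: work gently, never leaning on the rack, the die or the bin with more than 25 N, and leave everything else where it is.

Things in the scene. Friction and masses are not known exactly. Their poses are not given: they have to be found in the camera images.
- die_rack: Heavy fixed grey steel die rack, 114 x 104 x 120 mm high on a 150 x 130 x 4 mm foot plate. Origin: centre of its underside; z up, x along the two deep narrow pockets side by side in it, open at the top. Walls 8 mm; each pocket end wall has a 12 mm viewing slit down its middle. One pocket holds the die, the other a plain slug.
- pocket_a (a point): Centre of the flat, rubber-lined floor of the rack's +y pocket. The pocket is 98 mm long (x from -49 to +49 mm from this point), 40 mm wide (y) and 112 mm deep. Axes as the rack's.
- pocket_b (a point): Centre of the flat floor of the rack's -y pocket, of the same size.
- die_center (a point): The die to fetch: turned steel, round, like a spool: foot 34 mm dia, 16 mm high; neck 12 mm dia, 10 mm high; flat head 32 mm dia, 4 mm thick; 30 mm tall in all, 105 to 210 g. Stands loose on the floor of either pocket near its +x end (0 to 8 mm free to the end wall, 1 to 5 mm at the sides). This point: its centre, half-way up (15 mm above its underside); z is its axis.
- slug: A plain steel cylinder, 30 mm diameter and 33 mm tall, without a neck, loose on the floor of the other pocket. Leave it. Origin: centre of its underside.
- stand: Fixed dark steel stand in which the picker hangs upright. Origin: on the underside of its base, right below the place where the picker's axis hangs; z up. Base 140 x 110 x 10 mm (x from -40 to +100 mm). At x = 60 to 76 mm two posts, one for each prong and 18 mm apart, carry two prongs that reach towards -x.
- stand_slot (a point): Point on the stand's axis level with the prong tops (185 mm above the table). The rubber-lined prongs, 9 mm wide and 10 mm thick, run from x = -16 to +68 mm with a 14 mm slot between them, centred on y = 0, open at -x. The picker's collar rests on them at x = 0, rod down in the slot: it comes out and goes back only along x, lifted a few mm, 65 mm or more until the fork is clear too. Nothing is higher. Axes as the stand's.
- picker_grip (a point): The long-reach picker, 150 g; this point is the centre of its upright wooden handle, 20 x 20 mm square, 70 mm long: grip it from above on two opposite sides. z points up along the handle, x the way the fork points (about along the stand's x while it hangs there).
- picker_collar (a point): Underside of the picker's steel collar (32 mm dia, 5 mm thick) on its axis, 42 mm below the handle centre. Below it an 8 mm dia rod on the axis, ending in a level fork of 6 mm round bar. The rod telescopes and is clamped fast at an unknown length: the fork bar's centre line lies anywhere from 110 to 150 mm below this point. Find it by feel, e.g. by touching a surface of known height.
- picker: The picker again (origin and axes as picker_collar), for its fork: from the rod's axis a stem runs to x = 18 mm, where a cross bar joins two tines at y = -11 and +11 mm (clear gap 16 mm) whose round tips end at x = 41 mm, all level. Fork home on the die's neck: the die's axis is 27 mm from the rod's. The clamp does not slip, but the fork is sprung along the rod: it gives 0.25 mm per N, up to 8 mm up (a hard stop) and 2 mm down.
- bin: Fixed grey plastic order bin, 200 (x) x 240 (y) x 50 mm high, walls 5 mm, floor top 5 mm above the table. A 5 mm wall along x at y = 0, as high as the rim, makes two compartments: the +y one is empty and takes the die, the other holds a tin of eyelets. Origin: centre of its underside.
- bin_empty (a point): Centre of the floor of the bin's empty compartment (190 mm along x, 112 mm along y). Axes as the bin's.
- eyelet_tin: Open round tin of brass eyelets, 60 mm diameter, 30 mm high, loose in the bin's other compartment. Origin: centre of its underside.
- burnisher: Walnut burnishing tool lying on the table, 160 mm long along x, 26 mm thick. Bystander.
- tongs: Steel tongs lying on the table, 210 mm long along x, 46 mm wide, 10 mm thick. Bystander.
- tape_roll: Roll of paper tape lying flat, 90 mm diameter, 24 mm high. Bystander.
- carton: Small carton, 90 x 60 x 45 mm. Bystander.
Not all that is in view belongs to the job. What is shaped like the stand but turquoise is not meant.

How it is judged:
By the outcome, as a careful person would: the job done as asked, in the order asked, and still so for the second after the job is handed in, with the robot touching nothing.
It also fails if it takes over 72 s, if anything falls off the work surface, if the arm or the gripper's body presses on something with over 40 N, if the wrist force passes 120 N, or if a joint passes its speed limit or range.

## Robot

A 6-joint arm with a two-finger parallel gripper is mounted at the origin on the work surface. World frame = base frame: x ahead of the robot, y to its left, z up, the work surface at z = 0. Lengths are in m, angles in rad, forces in N, time in s.
With the tool pointing down it reaches from about 0.35 to 0.725 m from the base axis. Payload 6 kg.
Tool frame: the origin (TCP) lies on the centre line of the jaws, within the pads' length; the fingertips stand ahead of it and the grasp point (between the pads) lies 5 mm behind it (env.tcp_to_tips is the z of the fingertips in the tool frame, in m); z points along the fingers, y is the line along which they close (so a half turn about z gives the same grasp; the last joint's range is limited). The gripper opens to 85 mm and grips with 20 to 120 N. Pads are 22 mm wide; open, the fingers measure 114 mm over their backs; the gripper's body (76 mm by 85 mm) begins 54 mm behind the grasp point. The pads swing forward as they close: fully open they stand 13 mm farther back than shut.
Start: joints at [1.546, 0.04, 0.085, 0, -1.615, -0.334], TCP at [0.211, 0.562, 0.245] pointing down, gripper open.
Joint ranges: [-2.56, 2.56], [-1.29, 2.01], [-1.08, 1.49], [-3.29, 1.98], [-2.81, -0.18], [-2.99, 2.99]. Speed limits (rad/s): [2.57, 2.57, 3.01, 3.14, 3.14, 3.14].

## Interface

Orientations are given as a unit quaternion [x, y, z, w].
In Python, from bench import env gives the robot as it stands.
- The arm moves only by the tool jog_arm, never from a script. Its argument "motion" is a list of rows, each a list of 2 entries, a list of its own where there are three numbers: the shift along the world's x, y, z normalised to -1 to 1, where 1 is 120 mm, then the turn about the world's z normalised to -1 to 1, where 1 is 180 degrees. A call has exactly 8 rows; each row is the pose to reach, as a shift and turn from the pose commanded when the call began, turning the shorter way round; what a row does not reach only later rows make up. A row lasts 1/10 s, in which the tool goes at most 50 mm and 8.59 degrees, less where a joint would pass 70% of its speed; a pose out of reach is approached as far as the arm can. A call with a number of a shift or a turn outside -1 to 1 is refused whole. A call with a gripper value outside its range is refused whole. "claw" is the closure, from 0 (fully open) to 1 (shut), set as the call begins (left out, the last holds). The fingers move at their own pace and stop on an object; "newtons" is the grip in N (left out, the last holds). Time passes only in rows, so rows that repeat a pose let the fingers close, or fill a call up. It gives the time, the measured TCP pose, the force, the opening and the grip force at its end, in the units of the state.
- env.read_state(): the state, without advancing time (a new reading comes with each control period).
- env.snapshot(name): name is "side" or "top"; returns the picture (420x560x3 uint8, red, green, blue); there is no depth.
- env.camera_info(name): a dict with "mtx" (3x3 intrinsics, pixels), "rvec" (rotation vector, rad) and "tvec" (3), from world to camera coordinates, as OpenCV has them. Camera axes: x right, y down, z forward; pixel columns grow to the right and rows downward; lengths in m; the calibration is good to about 2 mm. A picture is of the moment at which its call begins. camera_info takes no time and is no camera call.
- env.job_done(): hands the job in; it is judged then, once.
Trained networks look in the newest picture that a camera, given by its name, has taken for a name from the list of things; names that differ only in an ending like _2 or _b are one class to them, and where a whole thing is asked for, a point or a joint stands for the part that bears it (a point fixed in the world has none). Each returns a list of dicts, best first, with "conf" (0 to 1); they miss things now and then, are a little off and sometimes report something else, mostly with a low value. They report only what shows in the picture. A call takes as long as a camera call. They do not tell look-alikes from the thing itself.
- env.recognise(camera, label): "extent" ([centre column, centre row, width, height] in pixels, round what is visible of it).
The state is a dict: "clock": time; "q": joint angles; "dq": joint speeds; "joint_torque": joint torques, N m; "position": TCP position; "orientation": TCP orientation; "ft_force": force on the tool from outside, world axes, zero at the start; "torque": the same for the moment, N m; "opening": finger opening in m; "gripper_force": force on a finger pad.
Only numpy, scipy, OpenCV 4.12 (cv2) and the standard library are available. Lean on these libraries where they do the work, as an engineer would, in place of code of your own. Each camera call takes 0.05 s, during which the arm holds its last target. There are 200 camera calls.

## Working session

There is one attempt and no reset: what is moved stays moved. The work goes in short steps, Python scripts to look and compute and a tool call to move; the robot and the scene stay as the last step left them, time stands still between calls to the robot, and variables do not carry over. Pictures are saved under pics/ and viewed, at most 11 in all, crops included, and the job is handed in when it is done.

Besides the shell and the picture viewer there is one more tool, called after "Call:" as name(argument=value, ...), one argument or row to a line, values as JSON. jog_arm: Moves the arm, as the interface text tells. Its arguments: {"type":"object","properties":{"motion":{"type":"array"},"claw":{"type":"number"},"newtons":{"type":"number"}},"required":["motion"]}

```bash
mkdir -p pics; ls; python3 - <<'E'
from bench import env
import cv2, numpy as np
s=env.read_state()
print({k:np.round(v,3).tolist() for k,v in s.items()}, env.tcp_to_tips)
for n in("side","top"):
    im=env.snapshot(n); cv2.imwrite(f"pics/{n}0.png",im[:,:,::-1])
    c=env.camera_info(n); R=cv2.Rodrigues(np.array(c["rvec"]))[0]
    print(n,np.round(c["mtx"],1).tolist(),"campos",np.round(-R.T@np.array(c["tvec"]).ravel(),3),np.round(R,2).tolist())
    for l in("die_rack","stand","picker","picker_grip","bin","die_center","slug","eyelet_tin"):
        try: print(n,l,[(np.round(d["extent"],1).tolist(),round(d["conf"],2)) for d in env.recognise(n,l)][:3])
        except Exception as e: print(l,e)
E
```

```text
pics
{'clock': 0.0, 'q': [1.546, 0.041, 0.084, -0.001, -1.615, -0.334], 'dq': [-0.0, -0.001, 0.0, 0.0, 0.001, 0.0], 'joint_torque': [0.001, -36.82, 34.742, 6.932, -0.005, -0.0], 'position': [0.211, 0.562, 0.244], 'orientation': [0.984, -0.178, -0.0, 0.001], 'ft_force': [-1.012, 0.124, 0.165], 'torque': [-0.002, -0.014, -0.029], 'gripper_force': 0.0, 'opening': 0.086} 0.014
side [[504.0, 0.0, 277.1], [0.0, 504.0, 207.9], [0.0, 0.0, 1.0]] campos [-0.023 -0.967  0.788] [[0.86, -0.5, -0.01], [-0.26, -0.42, -0.87], [0.43, 0.75, -0.49]]
side die_rack [([281.9, 237.4, 67.2, 67.4], 0.91)]
side stand [([150.1, 186.2, 55.1, 69.5], 0.93), ([227.4, 182.4, 55.0, 74.8], 0.92)]
side picker [([221.4, 161.8, 19.1, 73.4], 0.56)]
side picker_grip [([219.4, 163.6, 19.9, 65.6], 0.82)]
side bin []
side die_center [([284.1, 235.5, 65.7, 70.6], 0.57)]
side slug [([282.2, 238.0, 67.1, 69.7], 0.38)]
side eyelet_tin [([344.8, 346.8, 28.4, 31.4], 0.97)]
top [[392.9, 0.0, 287.3], [0.0, 392.9, 213.4], [0.0, 0.0, 1.0]] campos [0.323 0.038 1.274] [[-0.01, -1.0, -0.0], [-0.98, 0.01, -0.2], [0.2, 0.0, -0.98]]
top die_rack [([296.8, 220.6, 42.7, 50.8], 0.61)]
top stand [([192.1, 226.2, 44.7, 42.1], 0.91), ([156.7, 296.1, 44.6, 37.0], 0.74), ([202.9, 176.8, 24.6, 28.4], 0.63)]
top picker [([183.6, 226.8, 20.2, 14.8], 0.74)]
top picker_grip [([183.0, 224.1, 27.0, 19.1], 0.66)]
top bin [([395.6, 246.8, 83.9, 72.6], 0.8), ([288.9, 214.6, 3.6, 14.7], 0.52)]
top die_center [([288.7, 213.4, 9.2, 14.9], 0.66)]
top slug [([304.4, 211.4, 6.6, 10.2], 0.5), ([202.5, 175.3, 26.4, 34.4], 0.36)]
top eyelet_tin [([417.1, 245.4, 23.9, 22.5], 0.63)]
```

```bash
python3 - <<'E'
import cv2
a=cv2.imread("pics/top0.png"); cv2.imwrite("pics/t1.png",cv2.resize(a[120:330,110:460],None,fx=2.28,fy=2.28,interpolation=cv2.INTER_CUBIC))
a=cv2.imread("pics/side0.png"); cv2.imwrite("pics/s1.png",cv2.resize(a[120:400,90:430],None,fx=2.1,fy=2.1,interpolation=cv2.INTER_CUBIC))
E
```

```text
(no output)
```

View pics/t1.png

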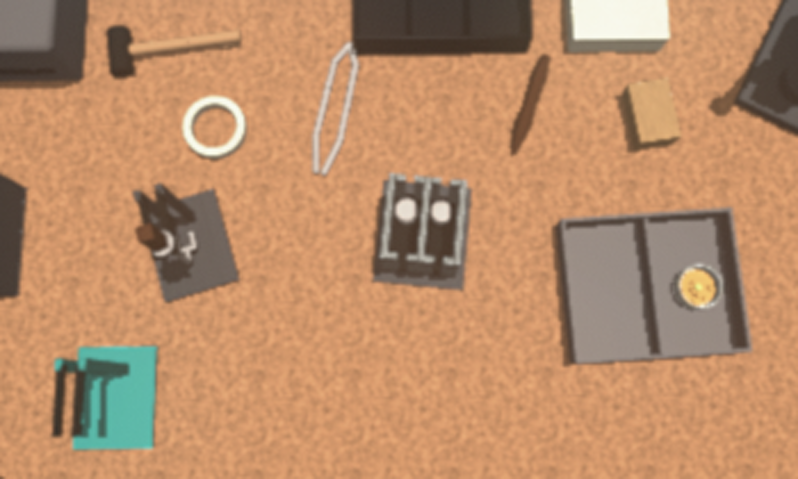

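View pics/s1.png

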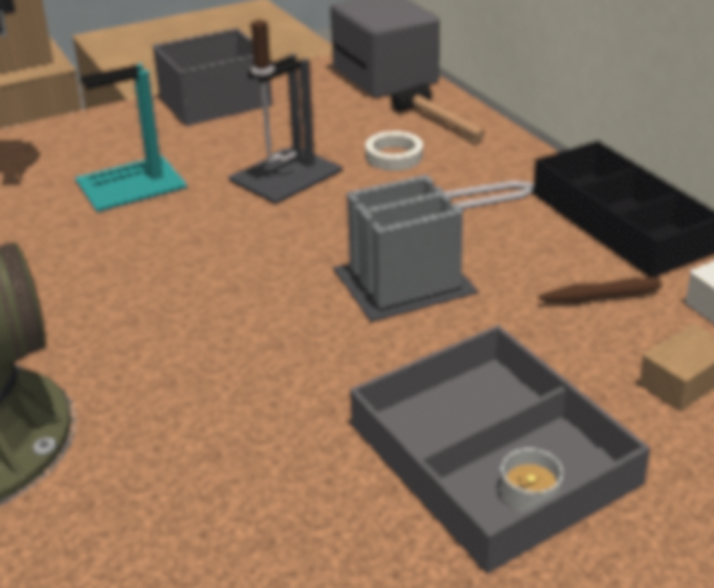

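```bash
cat > h.py <<'E'
from bench import env
import cv2, numpy as np
from scipy.optimize import least_squares
def cam(n):
    c=env.camera_info(n); return np.array(c["mtx"]),np.array(c["rvec"],float),np.array(c["tvec"],float).ravel()
def proj(n,P):
    K,r,t=cam(n); return cv2.projectPoints(np.asarray(P,float).reshape(-1,3),r,t,K,None)[0].reshape(-1,2)
def ray(n,uv,z):
    K,r,t=cam(n); R=cv2.Rodrigues(r)[0]; C=-R.T@t
    d=R.T@np.linalg.solve(K,[uv[0],uv[1],1]); return C+d*(z-C[2])/d[2]
def crop(im,x0,y0,w,h,f):
    o=cv2.resize(im[y0:y0+h,x0:x0+w],None,fx=f,fy=f,interpolation=cv2.INTER_CUBIC)
    for i in range(0,w,10): cv2.putText(o,str(x0+i),(i*f,8),0,.3,(0,255,255)); o[:4,i*f]=255
    for i in range(0,h,10): cv2.putText(o,str(y0+i),(0,i*f+4),0,.3,(0,255,255)); o[i*f,:4]=255
    return o
E
python3 - <<'E'
from h import *
a=cv2.imread("pics/top0.png"); s=cv2.imread("pics/side0.png")
m=np.vstack([np.hstack([crop(a,270,194,50,54,8)[:300*2-160],crop(a,165,196,50,54,8)[:440]])])
m=np.vstack([np.hstack([crop(a,272,194,45,54,8),crop(a,165,196,50,54,8)])])
cv2.imwrite("pics/m1.png",m); 
m2=np.hstack([crop(s,240,200,80,76,5),crop(s,192,125,68,76,5)]); cv2.imwrite("pics/m2.png",m2)
print(m.shape,m2.shape)
print(ray("top",(288.7,213.4),.038),ray("top",(304.4,211.4),.041),ray("top",(183.6,226.8),.25))
E
```

```text
(432, 760, 3) (380, 740, 3)
[0.57680214 0.03448389 0.038     ] [ 0.58220266 -0.01593531  0.041     ] [0.49995082 0.31349171 0.25      ]
```

View pics/m1.png

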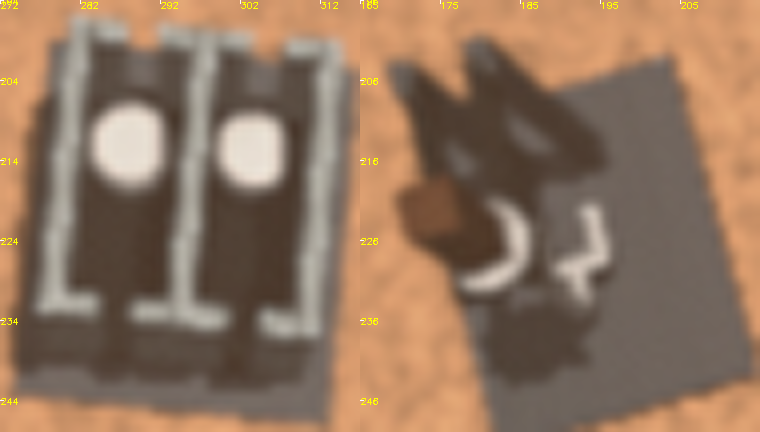

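View pics/m2.png

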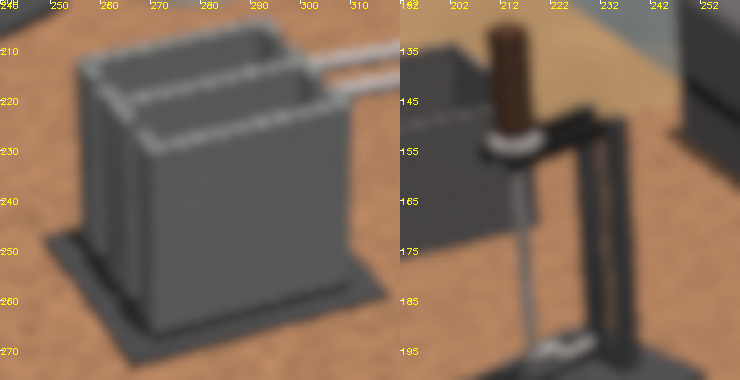

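```bash
python3 - <<'E'
from h import *
f=lambda p:np.round(p,4).tolist()
g=cv2.imread("pics/top0.png").astype(float).mean(2)
for x0,x1 in((280,296),(296,311)):
    p=g[203:221,x0:x1]; w=np.clip((p-90)/(225-90),0,1); 
    lab=cv2.connectedComponents((w>.45).astype(np.uint8))[1]
    ys,xs=np.mgrid[203:221,x0:x1]
    big=max(range(1,lab.max()+1),key=lambda i:((lab==i)*(abs(xs-(x0+x1)/2)<4)).sum()); m=cv2.dilate((lab==big).astype(np.uint8),np.ones((3,3)))*w
    print("disc",m.sum(),(m*xs).sum()/m.sum(),(m*ys).sum()/m.sum(),"wid",m.max(0).sum(),m.max(1).sum(),p.max())
def corners(n,pts,z):
    P=np.array([ray(n,p,z)[:2] for p in pts]); print(f(P),"edges",[f(np.linalg.norm(P[i]-P[(i+1)%len(P)])) for i in range(len(P))],"yaw01",np.degrees(np.arctan2(*(P[1]-P[0])[::-1])), "c",f(P.mean(0)))
print("rack BL,TL,TR,BR"); corners("top",[(276.6,233),(280.75,195.9),(314.9,198.75),(312,236.25)],.12)
print("stand BR TR BL"); corners("top",[(214.4,242.5),(203.4,203.1),(183.2,251.6)],.01)
print("handle",f(ray("top",(173.75,221.9),.262)),f(ray("side",(213.6,131),.262)),"collar",f(ray("side",(215,155),.187)))
print("bin"); B=[(576,363),(557,221),(731,209),(749,351)]; corners("top",[(a/2.28+110,b/2.28+120) for a,b in B],.05)
S=[(359,392),(497,333),(645,452),(488,533)]
print("bin side L T R B"); corners("side",[(a/2.1+90,b/2.1+120) for a,b in S],.05)
print("rack side L,Tback,R,front"); corners("side",[(400/5*0+256.5,212.5),(292,204.5),(309.5,219),(270,230)],.12)
E
```

```text
disc 66.55555555555554 287.5703580040809 211.58790576887407 wid 8.293827160493827 9.409876543209876 221.66666666666666
disc 56.797530864197526 302.9235317132548 212.34491153327826 wid 7.698765432098765 8.476543209876542 224.33333333333334
rack BL,TL,TR,BR
[[0.5009, 0.0713], [0.6143, 0.0582], [0.6043, -0.0449], [0.4901, -0.0336]] edges [0.1141, 0.1036, 0.1148, 0.1054] yaw01 -6.5806841209069304 c [0.5524, 0.0128]
stand BR TR BL
[[0.4889, 0.276], [0.6203, 0.3159], [0.4605, 0.3758]] edges [0.1373, 0.1707, 0.1038] yaw01 16.916920714650097 c [0.5232, 0.3225]
handle [0.5112, 0.3367, 0.262] [0.5095, 0.3263, 0.262] collar [0.5078, 0.3254, 0.187]
bin
[[0.3654, -0.1905], [0.5607, -0.1736], [0.5752, -0.417], [0.379, -0.4249]] edges [0.196, 0.2438, 0.1963, 0.2348] yaw01 4.95993772323548 c [0.4701, -0.3015]
bin side L T R B
[[0.3729, -0.201], [0.5554, -0.1926], [0.5703, -0.4215], [0.381, -0.427]] edges [0.1827, 0.2294, 0.1894, 0.2262] yaw01 2.6285176174116214 c [0.4699, -0.3105]
rack side L,Tback,R,front
[[0.5052, 0.0628], [0.6085, 0.0512], [0.6068, -0.0377], [0.4929, -0.0317]] edges [0.1039, 0.0889, 0.114, 0.0953] yaw01 -6.417786716544132 c [0.5534, 0.0111]
```

```bash
cat >> h.py <<'E'
def T(x,y,yaw,P,z=0):
    c,s=np.cos(np.radians(yaw)),np.sin(np.radians(yaw)); P=np.asarray(P,float)/1000
    return np.c_[x+c*P[:,0]-s*P[:,1],y+s*P[:,0]+c*P[:,1],P[:,2]+z]
def rect(x0,x1,y0,y1,z): return [(x0,y0,z),(x1,y0,z),(x1,y1,z),(x0,y1,z),(x0,y0,z)]
def circ(r,z,cx=0): return [(cx+r*np.cos(a),r*np.sin(a),z) for a in np.linspace(0,6.29,25)]
RACK=[rect(-57,57,-52,52,120),rect(-49,49,4,44,120),rect(-49,49,-44,-4,120),rect(-75,75,-65,65,4)]
STAND=[rect(-40,100,-55,55,10),rect(-16,68,7,16,185),rect(-16,68,-16,-7,185)]
PICK=[rect(-10,10,-10,10,262),circ(16,190),[(0,0,185),(0,0,60)]]
BIN=[rect(-100,100,-120,120,50),rect(-95,95,-115,115,50),[(-95,2.5,50),(95,2.5,50)],[(-95,-2.5,50),(95,-2.5,50)]]
def draw(n,im,x0,y0,w,h,f,items):
    o=crop(im,x0,y0,w,h,f)
    for (pose,lines) in items:
        for L in lines:
            q=(proj(n,T(*pose,L))-[x0,y0]+.5)*f
            cv2.polylines(o,[np.round(q*8).astype(int)],False,(0,0,255),1,cv2.LINE_AA,3)
    return o
E
python3 - <<'E'
from h import *
a=cv2.imread("pics/top0.png"); s=cv2.imread("pics/side0.png")
rk=(.5538,.0142,-6.2); st=(.5115,.3395,16.5); pk=st
die=ray("top",(287.57,211.59),.038);slug=ray("top",(302.92,212.34),.041); print(die,slug)
c,sn=np.cos(np.radians(rk[2])),np.sin(np.radians(rk[2]))
for p in(die,slug): d=p[:2]-rk[:2]; print("in rack",1e3*(c*d[0]+sn*d[1]),1e3*(-sn*d[0]+c*d[1]))
it=[(rk,RACK),(st,STAND),(pk,PICK)]
m=np.vstack([np.hstack([draw("top",a,270,190,50,56,7,it),draw("top",a,165,194,60,56,7,it)])[:,:770],
 np.hstack([draw("side",s,240,200,80,72,4,it),draw("side",s,192,125,68,72,4,it),np.zeros((288,178,3),np.uint8)])[:200+88]])
cv2.imwrite("pics/o1.png",m[:600]); print(m.shape)
E
```

```text
[0.5827822  0.03805342 0.038     ] [ 0.57917313 -0.01113308  0.041     ]
in rack 26.236530242328673 26.843958112854256
in rack 27.960681192316688 -22.44462255671236
(680, 770, 3)
```

View pics/o1.png

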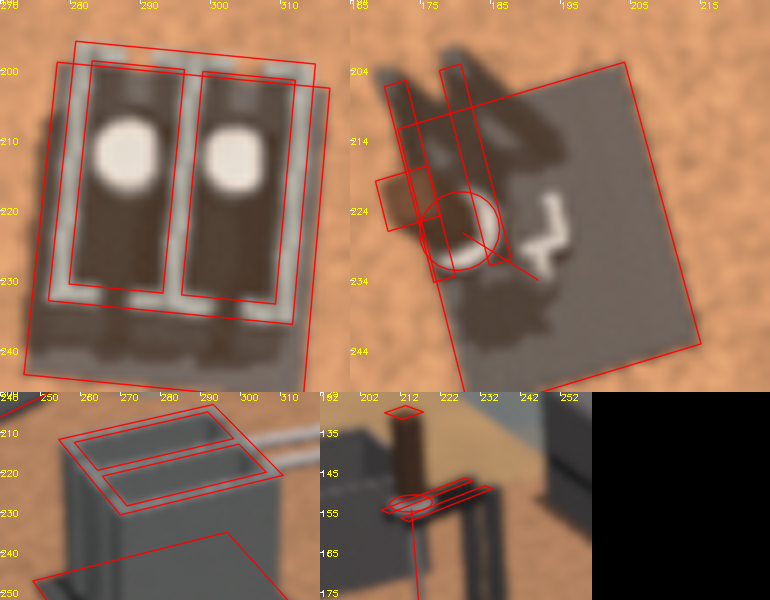

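Call:
jog_arm(
  motion=[
    [[0.1,-0.08,0.1],0.03],
    [[0.22,-0.17,0.2],0.06],
    [[0.34,-0.26,0.3],0.09],
    [[0.46,-0.36,0.4],0.12],
    [[0.6,-0.46,0.5],0.15],
    [[0.74,-0.55,0.5],0.18],
    [[0.87,-0.65,0.5],0.214],
    [[1,-0.75,0.5],0.214],
  ],
  claw=0,
)

```text
clock: 1.7
position: [0.3313, 0.4713, 0.3054]
orientation: [0.988, 0.158, 0.0, -0.0]
ft_force: [0.4, -0.3, -0.3]
opening: 0.0854
gripper_force: 0.0
```

Call:
jog_arm(
  motion=[
    [[0.15,-0.1,0],0],
    [[0.3,-0.2,0],0],
    [[0.45,-0.3,0],0],
    [[0.6,-0.4,0],0],
    [[0.75,-0.5,0],0],
    [[0.9,-0.6,0],0],
    [[1,-0.65,0],0],
    [[1,-0.65,0],0],
  ],
)

```text
clock: 2.5
position: [0.4518, 0.3931, 0.305]
orientation: [0.988, 0.155, -0.0, 0.0]
ft_force: [0.3, 0.2, 0.3]
opening: 0.0854
gripper_force: 0.0
```

Call:
jog_arm(
  motion=[
    [[0.15,-0.15,0],0],
    [[0.3,-0.3,0],0],
    [[0.4,-0.4,0],0],
    [[0.5,-0.45,0],0],
    [[0.5,-0.45,0],0],
    [[0.5,-0.45,0],0],
    [[0.5,-0.45,0],0],
    [[0.5,-0.45,0],0],
  ],
)

```text
clock: 3.3
position: [0.5102, 0.3403, 0.3053]
orientation: [0.988, 0.157, 0.0, -0.0]
ft_force: [-0.3, -0.0, 0.4]
opening: 0.0852
gripper_force: 0.0
```

Call:
jog_arm(
  motion=[
    [[0.01,0,-0.1],0],
    [[0.01,0,-0.2],0],
    [[0.01,0,-0.3],0],
    [[0.01,0,-0.4],0],
    [[0.01,0,-0.5],0],
    [[0.01,0,-0.6],0],
    [[0.01,0,-0.66],0],
    [[0.01,0,-0.66],0],
  ],
)

```text
clock: 4.1
position: [0.5115, 0.3395, 0.2245]
orientation: [0.988, 0.156, -0.001, 0.001]
ft_force: [0.2, 0.1, 0.8]
opening: 0.0855
gripper_force: 0.0
```

Call:
jog_arm(
  motion=[
    [[0,0,0],0],
    [[0,0,0],0],
    [[0,0,0],0],
    [[0,0,0],0],
    [[0,0,0],0],
    [[0,0,0],0],
    [[0,0,0],0],
    [[0,0,0],0],
  ],
  claw=1,
  newtons=100,
)

```text
clock: 4.9
position: [0.5121, 0.3397, 0.2266]
orientation: [0.988, 0.156, 0.0, -0.0]
ft_force: [-0.2, -0.5, 3.0]
opening: 0.0188
gripper_force: 97.7
```

Call:
jog_arm(
  motion=[
    [[0,0,0.03],0],
    [[0,0,0.06],0],
    [[0,0,0.08],0],
    [[0,0,0.08],0],
    [[0,0,0.08],0],
    [[0,0,0.08],0],
    [[0,0,0.08],0],
    [[0,0,0.08],0],
  ],
)

```text
clock: 5.7
position: [0.5118, 0.3398, 0.2355]
orientation: [0.988, 0.156, -0.0, 0.0]
ft_force: [0.2, -0.0, -1.6]
opening: 0.0193
gripper_force: 97.6
```

```bash
python3 - <<'E'
from h import *
a=env.snapshot("top")[:,:,::-1].copy(); s=env.snapshot("side")[:,:,::-1].copy()
cv2.imwrite("pics/top1.png",a); cv2.imwrite("pics/side1.png",s)
st=env.read_state(); print({k:np.round(st[k],4).tolist() for k in("position","orientation","ft_force","torque")})
s0=cv2.imread("pics/side0.png")
# rod/fork pixel expectation vs z for hanging picker
for z in(.035,.045,.055,.065,.075): print(z,proj("side",T(.5115,.3395,16.5,[(0,0,z*1e3),(18,0,z*1e3),(41,-11,z*1e3),(41,11,z*1e3)])).round(1).tolist())
m=np.hstack([crop(s0,196,180,50,40,8),crop(s,196,180,50,40,8)]); cv2.imwrite("pics/f1.png",m)
E
```

```text
{'position': [0.5119, 0.3398, 0.2356], 'orientation': [0.9877, 0.1561, 0.0, 0.0001], 'ft_force': [-0.8374, 0.177, -1.5944], 'torque': [0.0163, 0.0074, 0.0284]}
0.035 [[217.6, 197.7], [221.9, 195.7], [229.7, 194.3], [225.1, 192.1]]
0.045 [[217.4, 194.9], [221.7, 192.9], [229.5, 191.5], [224.9, 189.3]]
0.055 [[217.2, 192.1], [221.5, 190.1], [229.3, 188.7], [224.7, 186.6]]
0.065 [[217.0, 189.2], [221.3, 187.3], [229.1, 185.9], [224.5, 183.8]]
0.075 [[216.8, 186.4], [221.1, 184.4], [229.0, 183.1], [224.3, 181.0]]
```

View pics/f1.png

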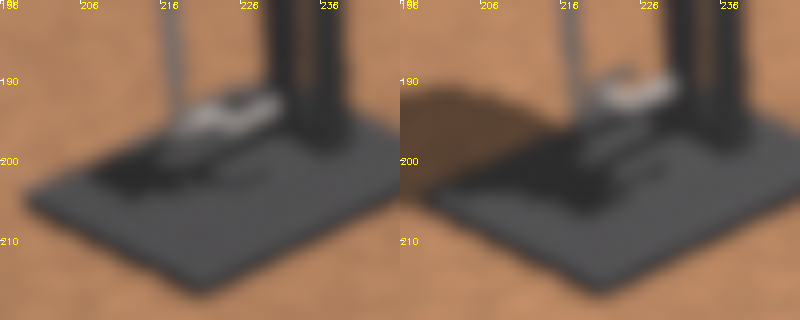

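Call:
jog_arm(
  motion=[
    [[-0.08,-0.024,0],0],
    [[-0.16,-0.047,0],0],
    [[-0.24,-0.071,0],0],
    [[-0.34,-0.1,0],0],
    [[-0.44,-0.13,0],0],
    [[-0.54,-0.16,0],0],
    [[-0.62,-0.185,0],0],
    [[-0.66,-0.195,0],0],
  ],
)

```text
clock: 6.6
position: [0.4317, 0.3161, 0.2362]
orientation: [0.988, 0.156, 0.0, -0.0]
ft_force: [-0.4, -0.2, -1.2]
opening: 0.0189
gripper_force: 97.5
```

Call:
jog_arm(
  motion=[
    [[0,0,0.13],0],
    [[0,0,0.26],0],
    [[0,0,0.4],0],
    [[0,0,0.54],-0.03],
    [[0,-0.1,0.68],-0.06],
    [[0,-0.25,0.82],-0.09],
    [[0,-0.4,0.92],-0.12],
    [[0,-0.55,0.95],-0.134],
  ],
)

```text
clock: 7.4
position: [0.4332, 0.2497, 0.3523]
orientation: [0.998, -0.055, 0.001, -0.001]
ft_force: [0.9, -0.9, -2.1]
opening: 0.0185
gripper_force: 97.7
```

Call:
jog_arm(
  motion=[
    [[0.05,-0.17,0],0],
    [[0.1,-0.33,0],0],
    [[0.17,-0.5,0],0],
    [[0.25,-0.66,0],0],
    [[0.3,-0.8,0],0],
    [[0.35,-0.92,0],0],
    [[0.4,-1,0],0],
    [[0.4,-1,0],0],
  ],
)

```text
clock: 8.2
position: [0.4812, 0.1292, 0.3496]
orientation: [0.999, -0.054, -0.0, 0.0]
ft_force: [0.0, 0.3, -1.4]
opening: 0.0187
gripper_force: 97.6
```

Call:
jog_arm(
  motion=[
    [[0.04,-0.1,0],0],
    [[0.1,-0.23,0],0],
    [[0.15,-0.36,0],0],
    [[0.2,-0.48,0],0],
    [[0.25,-0.6,0],0],
    [[0.29,-0.69,0],0],
    [[0.302,-0.716,0],0],
    [[0.302,-0.716,0],0],
  ],
)

```text
clock: 9.0
position: [0.517, 0.0443, 0.3495]
orientation: [0.999, -0.054, -0.0, 0.0]
ft_force: [0.3, 0.4, -1.2]
opening: 0.0192
gripper_force: 97.7
```

```bash
python3 - <<'E'
from h import *
a=env.snapshot("top")[:,:,::-1].copy(); s=env.snapshot("side")[:,:,::-1].copy()
st=env.read_state(); p=st["position"]; print(np.round(p,4),st["orientation"])
zf=p[2]-.185
FORK=[[(0,0,zf*1e3+140),(0,0,zf*1e3),(18,0,zf*1e3)],[(41,11,zf*1e3),(18,11,zf*1e3),(18,-11,zf*1e3),(41,-11,zf*1e3)]]
rk=(.5535,.0142,-6.2); it=[(rk,RACK),((p[0],p[1],-6.2),FORK)]
m=np.hstack([crop(s,225,130,80,100,5),draw("side",s,225,130,80,100,5,it)]); cv2.imwrite("pics/f2.png",m)
E
```

```text
[0.5168 0.0448 0.3496] [ 9.98566035e-01 -5.35338285e-02 -3.75834627e-05 -3.58004436e-05]
```

View pics/f2.png

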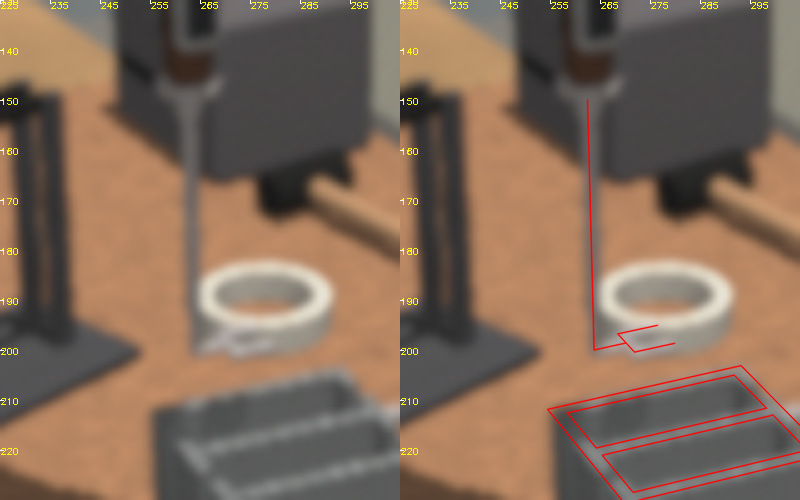

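Call:
jog_arm(
  motion=[
    [[0,0,-0.1],0],
    [[0,0,-0.2],0],
    [[0,0,-0.3],0],
    [[0,0,-0.4],0],
    [[0,0,-0.48],0],
    [[0,0,-0.54],0],
    [[0,0,-0.58],0],
    [[0,0,-0.6],0],
  ],
)

```text
clock: 9.9
position: [0.5169, 0.0444, 0.2773]
orientation: [0.999, -0.054, -0.0, 0.0]
ft_force: [-0.9, 0.5, -1.3]
opening: 0.0185
gripper_force: 97.7
```

Call:
jog_arm(
  motion=[
    [[0,0,-0.07],0],
    [[0,0,-0.15],0],
    [[0,0,-0.23],0],
    [[0,0,-0.31],0],
    [[0,0,-0.39],0],
    [[0,0,-0.46],0],
    [[0,0,-0.5],0],
    [[0,0,-0.5],0],
  ],
)

```text
clock: 10.7
position: [0.5166, 0.0444, 0.2168]
orientation: [0.999, -0.054, -0.001, 0.0]
ft_force: [-0.6, -0.3, -0.4]
opening: 0.0188
gripper_force: 97.7
```

Call:
jog_arm(
  motion=[
    [[0,0,-0.02],0],
    [[0,0,-0.04],0],
    [[0,0,-0.06],0],
    [[0,0,-0.08],0],
    [[0,0,-0.1],0],
    [[0,0,-0.12],0],
    [[0,0,-0.13],0],
    [[0,0,-0.13],0],
  ],
)

```text
clock: 11.5
position: [0.5168, 0.0444, 0.2018]
orientation: [0.999, -0.054, -0.0, 0.0]
ft_force: [0.1, -0.0, -0.7]
opening: 0.019
gripper_force: 97.7
```

Call:
jog_arm(
  motion=[
    [[0,0,-0.005],0],
    [[0,0,-0.01],0],
    [[0,0,-0.015],0],
    [[0,0,-0.02],0],
    [[0,0,-0.025],0],
    [[0,0,-0.025],0],
    [[0,0,-0.025],0],
    [[0,0,-0.025],0],
  ],
)

```text
clock: 12.3
position: [0.5169, 0.0444, 0.1991]
orientation: [0.999, -0.054, 0.0, 0.0]
ft_force: [1.0, -0.7, -2.8]
opening: 0.0192
gripper_force: 97.7
```

Call:
jog_arm(
  motion=[
    [[0,0,-0.005],0],
    [[0,0,-0.01],0],
    [[0,0,-0.015],0],
    [[0,0,-0.02],0],
    [[0,0,-0.025],0],
    [[0,0,-0.025],0],
    [[0,0,-0.025],0],
    [[0,0,-0.025],0],
  ],
)

```text
clock: 13.1
position: [0.5171, 0.0444, 0.1966]
orientation: [0.999, -0.054, 0.0, -0.0]
ft_force: [-1.9, 0.6, 4.3]
opening: 0.0191
gripper_force: 98.2
```

```bash
cat > st.py <<'E'
from h import *
import sys
F=[];P=[];Q=[]
for i in range(int(sys.argv[1]) if len(sys.argv)>1 else 1):
    if i: env.snapshot("side")
    s=env.read_state(); F.append(s["ft_force"]);P.append(s["position"]);Q.append(s["torque"])
print(s["clock"],"F",np.mean(F,0).round(2),"P",np.mean(P,0).round(4),"T",np.mean(Q,0).round(3),"sd",np.std(F,0).round(2),np.std(P,0).round(4))
E
python3 st.py 4
```

```text
13.25 F [-1.35  0.15  4.28] P [0.517  0.0444 0.1965] T [0.033 0.485 0.028] sd [0.42 0.33 0.37] [0.     0.     0.0001]
```

Call:
jog_arm(
  motion=[
    [[0,0,0.03],0],
    [[0,0,0.07],0],
    [[0,0,0.11],0],
    [[0,0,0.14],0],
    [[0,0,0.163],0],
    [[0,0,0.163],0],
    [[0,0,0.163],0],
    [[0,0,0.163],0],
  ],
)

```text
clock: 14.05
position: [0.5168, 0.0445, 0.2153]
orientation: [0.999, -0.054, -0.0, 0.0]
ft_force: [0.5, -0.7, -1.4]
opening: 0.019
gripper_force: 98.2
```

```bash
python3 st.py 3
```

```text
14.15 F [ 0.07 -0.29 -1.8 ] P [0.5168 0.0445 0.2154] T [ 0.038  0.008 -0.012] sd [0.41 0.3  0.31] [0. 0. 0.]
```

Call:
jog_arm(
  motion=[
    [[0.015,-0.0015,0.004],0],
    [[0.03,-0.003,0.004],0],
    [[0.045,-0.005,0.004],0],
    [[0.06,-0.0065,0.004],0],
    [[0.075,-0.008,0.004],0],
    [[0.09,-0.01,0.004],0],
    [[0.1,-0.011,0.004],0],
    [[0.1,-0.011,0.004],0],
  ],
)

```text
clock: 14.95
position: [0.529, 0.0431, 0.216]
orientation: [0.999, -0.054, -0.0, 0.0]
ft_force: [-0.1, -0.5, -2.0]
opening: 0.0187
gripper_force: 98.2
```

```bash
python3 st.py 2
```

```text
15.0 F [ 0.04 -0.47 -1.22] P [0.529  0.0431 0.216 ] T [0.035 0.012 0.014] sd [0.12 0.01 0.73] [0. 0. 0.]
```

Call:
jog_arm(
  motion=[
    [[0.015,-0.0015,0],0],
    [[0.03,-0.003,0],0],
    [[0.045,-0.005,0],0],
    [[0.06,-0.0065,0],0],
    [[0.075,-0.008,0],0],
    [[0.085,-0.009,0],0],
    [[0.085,-0.009,0],0],
    [[0.085,-0.009,0],0],
  ],
)

```text
clock: 15.8
position: [0.5391, 0.0421, 0.2161]
orientation: [0.999, -0.054, 0.0, 0.0]
ft_force: [-0.1, 1.0, -1.6]
opening: 0.019
gripper_force: 98.2
```

```bash
python3 st.py 2
```

```text
15.85 F [ 0.03  0.47 -1.45] P [0.5391 0.0421 0.2161] T [ 0.009  0.019 -0.027] sd [0.11 0.51 0.19] [0. 0. 0.]
```

Call:
jog_arm(
  motion=[
    [[0.015,-0.0015,0],0],
    [[0.03,-0.003,0],0],
    [[0.045,-0.005,0],0],
    [[0.06,-0.0065,0],0],
    [[0.075,-0.008,0],0],
    [[0.09,-0.01,0],0],
    [[0.1,-0.011,0],0],
    [[0.1,-0.011,0],0],
  ],
)

```text
clock: 16.65
position: [0.5512, 0.0407, 0.216]
orientation: [0.999, -0.054, -0.0, 0.0]
ft_force: [-0.3, 0.8, -1.6]
opening: 0.0187
gripper_force: 98.2
```

```bash
python3 st.py 2
```

```text
16.7 F [-0.18 -0.04 -1.39] P [0.5512 0.0407 0.216 ] T [-0.01  -0.012  0.028] sd [0.16 0.81 0.21] [0. 0. 0.]
```

Call:
jog_arm(
  motion=[
    [[0.008,-0.001,0],0],
    [[0.016,-0.002,0],0],
    [[0.024,-0.0025,0],0],
    [[0.032,-0.0035,0],0],
    [[0.036,-0.004,0],0],
    [[0.036,-0.004,0],0],
    [[0.036,-0.004,0],0],
    [[0.036,-0.004,0],0],
  ],
)

```text
clock: 17.5
position: [0.5554, 0.0402, 0.2161]
orientation: [0.999, -0.054, 0.0, 0.0]
ft_force: [0.2, -0.6, -0.8]
opening: 0.0188
gripper_force: 98.2
```

```bash
python3 st.py 2; python3 - <<'E'
from h import *
a=cv2.imread("pics/top0.png")
b=env.snapshot("top")[:,:,::-1].copy(); s=env.snapshot("side")[:,:,::-1].copy()
cv2.imwrite("pics/top2.png",b); cv2.imwrite("pics/side2.png",s)
cv2.imwrite("pics/f3.png",np.hstack([crop(b,265,185,60,65,6),crop(s,240,160,80,78,5)]))
E
```

```text
17.55 F [ 0.32 -0.19 -1.21] P [0.5554 0.0403 0.2161] T [ 0.016 -0.018  0.016] sd [0.15 0.41 0.38] [0. 0. 0.]
```

Call:
jog_arm(
  motion=[
    [[0.006,-0.0005,0],0],
    [[0.012,-0.001,0],0],
    [[0.018,-0.002,0],0],
    [[0.024,-0.0025,0],0],
    [[0.027,-0.003,0],0],
    [[0.027,-0.003,0],0],
    [[0.027,-0.003,0],0],
    [[0.027,-0.003,0],0],
  ],
)

```text
clock: 18.45
position: [0.5586, 0.0399, 0.2161]
orientation: [0.999, -0.054, -0.0, 0.0]
ft_force: [-1.2, -0.0, -1.7]
opening: 0.0189
gripper_force: 98.1
```

```bash
python3 st.py 3
```

```text
18.55 F [-0.97  0.18 -1.48] P [0.5586 0.0399 0.2161] T [ 0.022  0.417 -0.041] sd [0.23 0.15 0.3 ] [0. 0. 0.]
```

Call:
jog_arm(
  motion=[
    [[-0.004,0,0],0],
    [[-0.004,0,0.01],0],
    [[-0.004,0,0.02],0],
    [[-0.004,0,0.03],0],
    [[-0.004,0,0.04],0],
    [[-0.004,0,0.05],0],
    [[-0.004,0,0.05],0],
    [[-0.004,0,0.05],0],
  ],
)

```text
clock: 19.35
position: [0.5582, 0.0399, 0.2221]
orientation: [0.999, -0.054, 0.0, 0.0]
ft_force: [-0.1, 0.2, -2.9]
opening: 0.0188
gripper_force: 97.9
```

```bash
python3 st.py 4
```

```text
19.5 F [-0.4   0.41 -2.4 ] P [0.5582 0.0399 0.222 ] T [0.01  0.043 0.002] sd [0.21 0.31 0.61] [0. 0. 0.]
```

Call:
jog_arm(
  motion=[
    [[0,0,0.04],0],
    [[0,0,0.1],0],
    [[0,0,0.17],0],
    [[0,0,0.25],0],
    [[0,0,0.33],0],
    [[0,0,0.41],0],
    [[0,0,0.47],0],
    [[0,0,0.5],0],
  ],
)

```text
clock: 20.3
position: [0.5584, 0.0399, 0.2832]
orientation: [0.999, -0.054, 0.001, -0.0]
ft_force: [-0.4, -0.0, -2.5]
opening: 0.019
gripper_force: 97.9
```

Call:
jog_arm(
  motion=[
    [[0,0,0.05],0],
    [[0,0,0.13],0],
    [[0,0,0.22],0],
    [[0,0,0.32],0],
    [[0,0,0.42],0],
    [[0,0,0.52],0],
    [[0,0,0.6],0],
    [[0,0,0.64],0],
  ],
)

```text
clock: 21.1
position: [0.5584, 0.0399, 0.3603]
orientation: [0.999, -0.054, 0.001, -0.0]
ft_force: [0.1, 0.5, -2.7]
opening: 0.0187
gripper_force: 97.9
```

```bash
python3 st.py 3; python3 - <<'E'
from h import *
b=env.snapshot("top")[:,:,::-1].copy(); s=env.snapshot("side")[:,:,::-1].copy()
cv2.imwrite("pics/f3.png",np.hstack([crop(b,265,185,60,65,6),crop(s,240,160,80,78,5)]))
E
```

```text
21.2 F [-0.53  0.08 -2.58] P [0.5584 0.0399 0.3602] T [-0.017  0.047  0.015] sd [0.58 0.31 0.33] [0.     0.     0.0004]
```

View pics/f3.png

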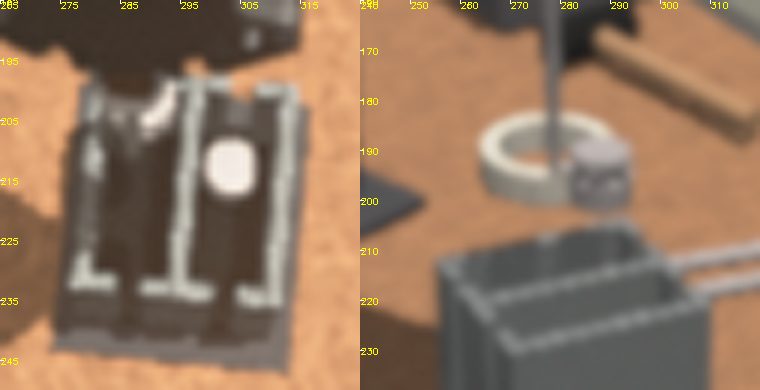

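Call:
jog_arm(
  motion=[
    [[-0.005,-0.02,0],0],
    [[-0.015,-0.06,0],0],
    [[-0.03,-0.12,0],0],
    [[-0.05,-0.19,0],0],
    [[-0.07,-0.27,0],0],
    [[-0.09,-0.35,0],0],
    [[-0.11,-0.43,0],0],
    [[-0.135,-0.51,0],0],
  ],
)

```text
clock: 22.1
position: [0.5417, -0.0223, 0.3589]
orientation: [0.999, -0.054, 0.0, 0.0]
ft_force: [-0.0, 1.8, -2.9]
opening: 0.0189
gripper_force: 97.8
```

Call:
jog_arm(
  motion=[
    [[-0.03,-0.08,0],0.004],
    [[-0.06,-0.16,0],0.01],
    [[-0.09,-0.24,0],0.018],
    [[-0.12,-0.32,0],0.026],
    [[-0.15,-0.4,0],0.034],
    [[-0.18,-0.48,0],0.042],
    [[-0.21,-0.56,0],0.05],
    [[-0.24,-0.64,0],0.054],
  ],
)

```text
clock: 22.9
position: [0.5128, -0.0989, 0.359]
orientation: [0.999, 0.032, 0.0, 0.0]
ft_force: [-0.6, 0.4, -2.3]
opening: 0.0189
gripper_force: 97.8
```

Call:
jog_arm(
  motion=[
    [[-0.03,-0.08,0],0],
    [[-0.06,-0.16,0],0],
    [[-0.09,-0.24,0],0],
    [[-0.12,-0.32,0],0],
    [[-0.15,-0.4,0],0],
    [[-0.18,-0.48,0],0],
    [[-0.21,-0.56,0],0],
    [[-0.24,-0.64,0],0],
  ],
)

```text
clock: 23.7
position: [0.4841, -0.1757, 0.3589]
orientation: [1.0, 0.031, 0.0, 0.0]
ft_force: [0.2, 0.2, -3.4]
opening: 0.0188
gripper_force: 97.8
```

Call:
jog_arm(
  motion=[
    [[-0.04,-0.08,0],0],
    [[-0.08,-0.16,0],0],
    [[-0.12,-0.24,0],0],
    [[-0.16,-0.32,0],0],
    [[-0.2,-0.4,0],0],
    [[-0.23,-0.47,0],0],
    [[-0.25,-0.53,0],0],
    [[-0.263,-0.56,0],0],
  ],
)

```text
clock: 24.5
position: [0.4526, -0.2428, 0.3588]
orientation: [1.0, 0.031, -0.0, 0.0]
ft_force: [-0.5, 0.9, -2.1]
opening: 0.0192
gripper_force: 97.7
```

```bash
python3 st.py 2; python3 - <<'E'
from h import *
b=env.snapshot("top")[:,:,::-1].copy(); s=env.snapshot("side")[:,:,::-1].copy()
bn=[((.471,-.302,3.6),BIN)]
cv2.imwrite("pics/f4.png",np.hstack([draw("top",b,340,195,110,95,4,bn),draw("side",s,250,180,90,95,4,bn)]))
E
```

```text
24.55 F [-0.45  0.34 -2.56] P [ 0.4525 -0.2429  0.3589] T [-0.006  0.078  0.011] sd [0.08 0.57 0.44] [0.0001 0.0001 0.    ]
```

View pics/f4.png

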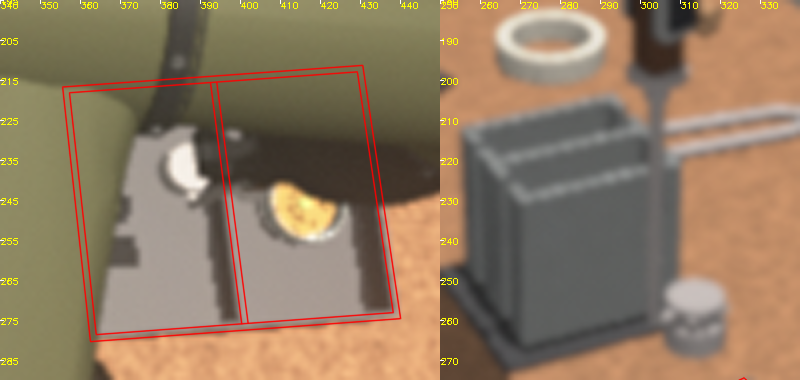

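Call:
jog_arm(
  motion=[
    [[0,0,-0.03],0],
    [[0,0,-0.08],0],
    [[0,0,-0.15],0],
    [[0,0,-0.23],0],
    [[0,0,-0.31],0],
    [[0,0,-0.39],0],
    [[0,0,-0.47],0],
    [[0,0,-0.54],0],
  ],
)

```text
clock: 25.45
position: [0.4527, -0.242, 0.293]
orientation: [1.0, 0.031, -0.0, -0.0]
ft_force: [0.2, 0.5, -2.5]
opening: 0.0188
gripper_force: 97.8
```

Call:
jog_arm(
  motion=[
    [[0,0,-0.07],0],
    [[0,0,-0.14],0],
    [[0,0,-0.21],0],
    [[0,0,-0.28],0],
    [[0,0,-0.34],0],
    [[0,0,-0.4],0],
    [[0,0,-0.44],0],
    [[0,0,-0.46],0],
  ],
)

```text
clock: 26.25
position: [0.4527, -0.2421, 0.2383]
orientation: [1.0, 0.031, -0.0, -0.0]
ft_force: [-0.3, 0.4, -3.4]
opening: 0.0193
gripper_force: 97.8
```

Call:
jog_arm(
  motion=[
    [[0,0,-0.02],0],
    [[0,0,-0.04],0],
    [[0,0,-0.06],0],
    [[0,0,-0.08],0],
    [[0,0,-0.1],0],
    [[0,0,-0.12],0],
    [[0,0,-0.13],0],
    [[0,0,-0.14],0],
  ],
)

```text
clock: 27.05
position: [0.4528, -0.2421, 0.222]
orientation: [1.0, 0.031, -0.0, 0.0]
ft_force: [0.0, 0.4, -3.0]
opening: 0.0187
gripper_force: 97.8
```

```bash
python3 st.py 3
```

```text
27.15 F [-0.11 -0.2  -2.56] P [ 0.4528 -0.2421  0.2219] T [-0.008  0.056  0.016] sd [0.1  0.46 0.42] [0.     0.     0.0001]
```

Now slowly down to contact and 2 mm further (TCP 0.2135).

Call:
jog_arm(
  motion=[
    [[0,0,-0.007],0],
    [[0,0,-0.014],0],
    [[0,0,-0.021],0],
    [[0,0,-0.028],0],
    [[0,0,-0.035],0],
    [[0,0,-0.042],0],
    [[0,0,-0.049],0],
    [[0,0,-0.054],0],
  ],
)

```text
clock: 27.95
position: [0.4528, -0.2421, 0.2156]
orientation: [1.0, 0.031, 0.0, 0.0]
ft_force: [0.8, -0.2, -2.4]
opening: 0.0191
gripper_force: 97.8
```

Call:
jog_arm(
  motion=[
    [[0,0,-0.005],0],
    [[0,0,-0.01],0],
    [[0,0,-0.014],0],
    [[0,0,-0.016],0],
    [[0,0,-0.016],0],
    [[0,0,-0.016],0],
    [[0,0,-0.016],0],
    [[0,0,-0.016],0],
  ],
)

```text
clock: 28.75
position: [0.4529, -0.2421, 0.2137]
orientation: [1.0, 0.031, 0.0, 0.0]
ft_force: [-0.3, -0.6, -1.7]
opening: 0.0189
gripper_force: 97.8
```

```bash
python3 st.py 4
```

```text
28.9 F [-0.11 -0.24 -1.28] P [ 0.4528 -0.2421  0.2137] T [-0.067  0.182 -0.003] sd [0.39 0.32 0.36] [0. 0. 0.]
```

Call:
jog_arm(
  motion=[
    [[0,0,-0.005],0],
    [[0,0,-0.005],0],
    [[-0.01,-0.0006,-0.005],0],
    [[-0.03,-0.002,-0.005],0],
    [[-0.055,-0.0035,-0.005],0],
    [[-0.08,-0.005,-0.005],0],
    [[-0.11,-0.007,-0.005],0],
    [[-0.14,-0.009,-0.005],0],
  ],
)

```text
clock: 29.7
position: [0.4357, -0.2432, 0.2131]
orientation: [1.0, 0.031, 0.0, 0.0]
ft_force: [-0.2, -0.8, -1.3]
opening: 0.0187
gripper_force: 97.8
```

```bash
python3 st.py 2
```

```text
29.75 F [ 0.03 -0.95 -0.94] P [ 0.4355 -0.2432  0.2132] T [-0.073  0.044 -0.006] sd [0.22 0.1  0.38] [0.0002 0.     0.0001]
```

Call:
jog_arm(
  motion=[
    [[-0.03,-0.002,0],0],
    [[-0.06,-0.004,0],0],
    [[-0.09,-0.006,0],0],
    [[-0.12,-0.008,0],0],
    [[-0.16,-0.01,0],0],
    [[-0.2,-0.013,0],0],
    [[-0.23,-0.015,0],0],
    [[-0.235,-0.015,0],0],
  ],
)

```text
clock: 30.55
position: [0.4075, -0.245, 0.2133]
orientation: [1.0, 0.031, 0.0, 0.0]
ft_force: [-0.3, -0.5, -1.0]
opening: 0.0188
gripper_force: 97.8
```

```bash
python3 st.py 2; python3 - <<'E'
from h import *
b=env.snapshot("top")[:,:,::-1].copy(); s=env.snapshot("side")[:,:,::-1].copy()
cv2.imwrite("pics/f5.png",np.hstack([crop(b,345,195,90,95,4),crop(s,255,230,110,95,4)]))
E
```

```text
30.6 F [ 0.08 -0.43 -1.26] P [ 0.4076 -0.245   0.2133] T [-0.003  0.012  0.021] sd [0.38 0.09 0.25] [0.0001 0.     0.    ]
```

View pics/f5.png

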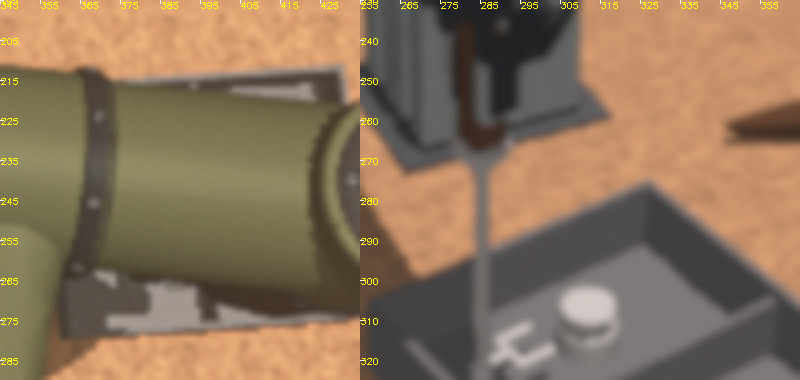

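Call:
jog_arm(
  motion=[
    [[0,0,0.05],0],
    [[0,0,0.13],0],
    [[0,0,0.25],0],
    [[0,0,0.4],0],
    [[0,0,0.55],0],
    [[0,0,0.7],0],
    [[0,0,0.85],0],
    [[0,0.05,1],0],
  ],
)

```text
clock: 31.5
position: [0.4078, -0.2393, 0.3352]
orientation: [1.0, 0.031, 0.001, 0.0]
ft_force: [-0.4, 0.2, -0.4]
opening: 0.019
gripper_force: 97.8
```

Call:
jog_arm(
  motion=[
    [[0,0.1,0.08],0],
    [[0,0.2,0.13],0],
    [[0,0.32,0.15],0],
    [[0,0.45,0.15],0],
    [[0,0.58,0.15],0],
    [[0,0.72,0.15],0],
    [[0,0.86,0.15],0],
    [[0,1,0.15],0],
  ],
)

```text
clock: 32.3
position: [0.4075, -0.1175, 0.3509]
orientation: [1.0, 0.031, -0.0, -0.0]
ft_force: [0.2, 0.4, -1.4]
opening: 0.0188
gripper_force: 97.9
```

Call:
jog_arm(
  motion=[
    [[0,0.125,0],0],
    [[0,0.25,0],0],
    [[0,0.375,0],0],
    [[0,0.5,0],0],
    [[0,0.625,0],0],
    [[0,0.75,0],0],
    [[0,0.875,0],0],
    [[0,1,0],0],
  ],
)

```text
clock: 33.1
position: [0.4073, 0.0023, 0.351]
orientation: [1.0, 0.032, -0.0, -0.0]
ft_force: [-0.5, -0.5, -1.5]
opening: 0.0188
gripper_force: 97.9
```

Call:
jog_arm(
  motion=[
    [[0,0.125,0],0],
    [[0,0.25,0],0],
    [[0,0.375,0],0],
    [[0,0.5,0],0.015],
    [[0,0.625,0],0.03],
    [[0,0.75,0],0.045],
    [[0,0.875,0],0.06],
    [[0,1,0],0.08],
  ],
)

```text
clock: 33.9
position: [0.4071, 0.1222, 0.3509]
orientation: [0.987, 0.158, -0.0, 0.0]
ft_force: [1.1, -0.9, -1.4]
opening: 0.0191
gripper_force: 98.0
```

Call:
jog_arm(
  motion=[
    [[0.02,0.125,0],0],
    [[0.04,0.25,0],0],
    [[0.06,0.375,0],0],
    [[0.1,0.5,0],0],
    [[0.14,0.625,0],0],
    [[0.18,0.75,0],0],
    [[0.2,0.85,0],0],
    [[0.2,0.9,0],0],
  ],
)

```text
clock: 34.7
position: [0.4321, 0.2302, 0.3504]
orientation: [0.988, 0.156, -0.001, 0.0]
ft_force: [-0.3, -0.8, -1.2]
opening: 0.0188
gripper_force: 97.9
```

```bash
python3 st.py 1; python3 -c "
from h import *
q=env.read_state()['orientation'];print(np.degrees(2*np.arctan2(q[1],q[0])))"
```

```text
34.7 F [-0.27 -0.78 -1.2 ] P [0.4321 0.2302 0.3504] T [-0.037  0.021 -0.   ] sd [0. 0. 0.] [0. 0. 0.]
17.969577193769876
```

Call:
jog_arm(
  motion=[
    [[0,0.12,0],0],
    [[0,0.24,-0.05],0],
    [[0,0.36,-0.12],0],
    [[0,0.48,-0.22],0],
    [[0,0.6,-0.32],0],
    [[0,0.68,-0.42],0],
    [[0,0.71,-0.52],0],
    [[-0.003,0.716,-0.62],0],
  ],
)

```text
clock: 35.5
position: [0.4313, 0.3152, 0.2753]
orientation: [0.988, 0.156, -0.0, 0.0]
ft_force: [-0.6, -0.7, -1.8]
opening: 0.0189
gripper_force: 97.9
```

Call:
jog_arm(
  motion=[
    [[0,0,-0.1],0],
    [[0,0,-0.19],0],
    [[0,0,-0.26],0],
    [[0,0,-0.31],0],
    [[0,0,-0.33],0],
    [[0,0,-0.33],0],
    [[0,0,-0.33],0],
    [[0,0,-0.33],0],
  ],
)

```text
clock: 36.3
position: [0.4316, 0.3151, 0.2377]
orientation: [0.988, 0.156, 0.0, -0.0]
ft_force: [-0.6, -0.1, -1.9]
opening: 0.019
gripper_force: 97.9
```

Call:
jog_arm(
  motion=[
    [[0.02,0.013,0],0],
    [[0.08,0.032,0],0],
    [[0.16,0.056,0],0],
    [[0.24,0.079,0],0],
    [[0.32,0.103,0],0],
    [[0.4,0.127,0],0],
    [[0.48,0.15,0],0],
    [[0.54,0.168,0],0],
  ],
)

```text
clock: 37.1
position: [0.4972, 0.3352, 0.2368]
orientation: [0.988, 0.156, -0.0, 0.0]
ft_force: [-0.2, -0.5, -1.6]
opening: 0.0187
gripper_force: 97.9
```

Call:
jog_arm(
  motion=[
    [[0.05,0.015,0],0],
    [[0.1,0.029,0],0],
    [[0.129,0.038,0],0],
    [[0.129,0.038,0],0],
    [[0.129,0.038,-0.02],0],
    [[0.129,0.038,-0.04],0],
    [[0.129,0.038,-0.055],0],
    [[0.129,0.038,-0.055],0],
  ],
)

```text
clock: 37.9
position: [0.5115, 0.3396, 0.2301]
orientation: [0.988, 0.156, -0.0, 0.0]
ft_force: [-0.6, 0.1, -1.8]
opening: 0.0189
gripper_force: 97.9
```

```bash
python3 st.py 2
```

```text
37.95 F [-0.92  0.21 -1.93] P [0.5115 0.3396 0.2302] T [0.003 0.028 0.028] sd [0.3  0.11 0.16] [0.     0.     0.0001]
```

Lower gently to contact.

Call:
jog_arm(
  motion=[
    [[0.002,0.001,-0.006],0],
    [[0.003,0.001,-0.012],0],
    [[0.003,0.001,-0.018],0],
    [[0.003,0.001,-0.024],0],
    [[0.003,0.001,-0.026],0],
    [[0.003,0.001,-0.026],0],
    [[0.003,0.001,-0.026],0],
    [[0.003,0.001,-0.026],0],
  ],
)

```text
clock: 38.75
position: [0.5121, 0.3398, 0.2275]
orientation: [0.988, 0.156, 0.0, 0.0]
ft_force: [-0.3, 0.0, -0.8]
opening: 0.0189
gripper_force: 97.9
```

```bash
python3 st.py 2
```

```text
38.8 F [ 0.23 -0.44 -0.9 ] P [0.5121 0.3398 0.2274] T [-0.012  0.011  0.009] sd [0.54 0.46 0.12] [0. 0. 0.]
```

Call:
jog_arm(
  motion=[
    [[0,0,-0.003],0],
    [[0,0,-0.006],0],
    [[0,0,-0.009],0],
    [[0,0,-0.009],0],
    [[0,0,-0.009],0],
    [[0,0,-0.009],0],
    [[0,0,-0.009],0],
    [[0,0,-0.009],0],
  ],
)

```text
clock: 39.6
position: [0.5121, 0.3398, 0.2266]
orientation: [0.988, 0.156, 0.0, -0.0]
ft_force: [-0.7, -0.1, 2.2]
opening: 0.0192
gripper_force: 98.1
```

```bash
python3 st.py 2
```

```text
39.65 F [-1.51 -0.25  2.25] P [0.5122 0.3398 0.2266] T [-0.089  0.44   0.018] sd [0.81 0.17 0.06] [0. 0. 0.]
```

Call:
jog_arm(
  motion=[
    [[0,0,0],0],
    [[0,0,0],0],
    [[0,0,0],0],
    [[0,0,0],0],
    [[0,0,0],0],
    [[0,0,0],0],
    [[0,0,0],0],
    [[0,0,0],0],
  ],
  claw=0,
  newtons=20,
)

```text
clock: 40.45
position: [0.5121, 0.3398, 0.2263]
orientation: [0.988, 0.156, 0.0, 0.0]
ft_force: [-0.9, 0.1, 0.0]
opening: 0.0856
gripper_force: 0.0
```

Call:
jog_arm(
  motion=[
    [[0,0,0.08],0],
    [[0,0,0.18],0],
    [[0,0,0.3],0],
    [[0,0,0.42],0],
    [[0,0,0.54],0],
    [[0,0,0.66],0],
    [[0,0,0.78],0],
    [[0,0,0.85],0],
  ],
)

```text
clock: 41.25
position: [0.5124, 0.3398, 0.331]
orientation: [0.988, 0.156, 0.001, -0.001]
ft_force: [0.8, 0.4, 1.8]
opening: 0.0855
gripper_force: 0.0
```

Call:
jog_arm(
  motion=[
    [[-0.1,0.1,0],0],
    [[-0.25,0.2,0],0],
    [[-0.4,0.3,0],0],
    [[-0.55,0.4,0],0],
    [[-0.7,0.5,0],0],
    [[-0.85,0.6,0],0],
    [[-0.95,0.65,0],0],
    [[-1,0.7,0],0],
  ],
)

```text
clock: 42.05
position: [0.3909, 0.4244, 0.3284]
orientation: [0.988, 0.157, 0.0, -0.0]
ft_force: [0.3, -0.2, -0.1]
opening: 0.085
gripper_force: 0.0
```

```bash
python3 st.py 1; python3 - <<'E'
from h import *
b=env.snapshot("top")[:,:,::-1].copy(); s=env.snapshot("side")[:,:,::-1].copy()
cv2.imwrite("pics/top9.png",b)
a=cv2.imread("pics/top0.png")
o=np.hstack([crop(a,165,194,50,56,4),crop(b,165,194,50,56,4),crop(s,192,125,60,56,4)])
o2=np.hstack([crop(b,340,200,90,80,4),crop(s,250,240,70,80,4)])
cv2.imwrite("pics/f6.png",np.vstack([o[:,:640],o2]))
E
```

```text
42.05 F [ 0.31 -0.19 -0.1 ] P [0.3909 0.4244 0.3284] T [ 0.005 -0.038 -0.014] sd [0. 0. 0.] [0. 0. 0.]
```

View pics/f6.png

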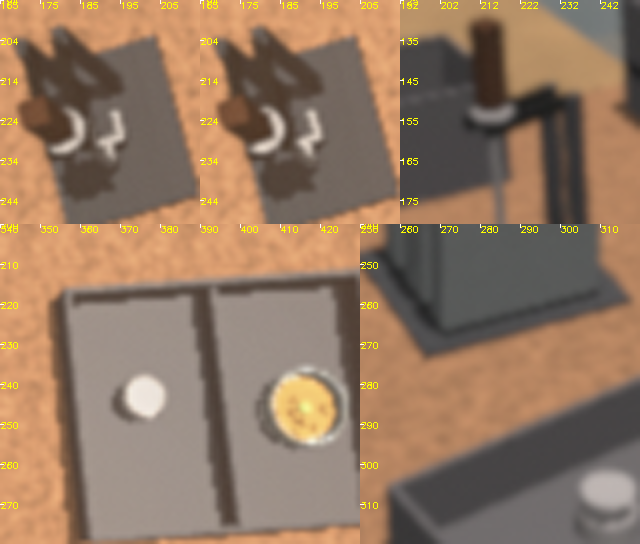

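The picker hangs as before: its collar and fork are at the same pixels, about (182,226) and (193,226). The die stands upright in the empty compartment at (375,238), and the tin has not moved.

```bash
python3 -c "
from bench import env
print(env.job_done())"
```

```text
the job is handed in; nothing more can be done
None
```

The job is handed in at about 42 s of the 72 s limit: the die stands upright in the bin's empty compartment, the picker hangs back in its stand, and the highest force I read while touching anything was about 6 N.

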